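# Pop the battery pack out of the wheel's pedal unit and trap it

## Robot

A 6-joint arm with a two-finger parallel gripper is mounted at the origin on the work surface. World frame = base frame: x ahead of the robot, y to its left, z up, the work surface at z = 0. Lengths are in m, angles in rad, forces in N, time in s.
With the tool pointing down it reaches from about 0.3 to 0.875 m from the base axis. Payload 6.4 kg.
Tool frame: the origin (TCP) lies between the finger pads; the fingertips stand tip_extent ahead of it and the grasp point (between the pads) lies 5 mm behind it (tip_extent is the distance from the TCP to the fingertips, in m); z points along the fingers, y is the direction in which the jaws open and shut (so a half turn about z gives the same grasp; the last joint's range is limited). The gripper opens to 85 mm and grips with 20 to 120 N. Pads are 22 mm wide; open, the fingers measure 114 mm over their backs; the gripper's body (76 mm by 85 mm) begins 54 mm behind the grasp point. The pads swing forward as they close: fully open they stand 13 mm farther back than shut.
Start: joints at [0.965, 0.181, 1.607, -0, 1.354, -0.206], TCP at [0.224, 0.53, 0.245] pointing down, gripper open.
Joint ranges: [-2.99, 2.99], [-0.89, 2.07], [0.3, 2.58], [-1.14, 4.28], [0, 2.63], [-3.12, 3.12]. Speed limits (rad/s): [2.57, 2.57, 3.01, 3.14, 3.14, 3.14].

## Interface

Orientations are given as a unit quaternion [w, x, y, z].
In Python, from bench import * gives the robot as it stands.
- The arm moves only by the shell command python3 -m jog 'ROWS'. ROWS is JSON, a list of rows, each a list of 3 entries, a list of its own where there are three numbers: the shift along the tool's x, y, z in mm, then the turn, a rotation vector about the tool's x, y, z in rad, then the opening, from 0 (shut) to 1 (fully open). A call has 1 to 20 rows; each row is the pose to reach, as a shift and turn from the pose measured when the call began, along the tool's axes at that moment; what a row does not reach only later rows make up. A row lasts 1/12 s, in which the tool goes at most 41.7 mm and 7.16 degrees, less where a joint would pass 70% of its speed; a pose out of reach is approached as far as the arm can. A call with a gripper value outside its range is refused whole. The fingers move at their own pace and stop on an object; the grip force is fixed at half the most. Time passes only in rows, so rows that repeat a pose let the fingers close. It gives the time, the measured TCP pose, the force and the opening at its end, in the units of the state.
- get_obs(): the state, without advancing time (a new reading comes with each control period).
- camera(name): name is "scene" or "top"; returns (picture, depth): 480x640x3 uint8, red, green, blue; 480x640 float32, m along the optical axis (not along the pixel's ray), 0 where there is no reading.
- get_calibration(name): a dict with "fx", "fy", "cx", "cy" (pixels), "k1" (the pictures are not rectified: a ray, as slopes to the right and down, at radius r is drawn at 1 + k1 r^2 times it, then the intrinsics apply), "world_from_camera" (4x4, takes a point from camera to world coordinates). Camera axes: x right, y down, z forward; pixel columns grow to the right and rows downward; lengths in m; the calibration is good to about 2 mm. A picture is of the moment at which its call begins. get_calibration takes no time and is no camera call.
- hand_in(): hands the job in, once; it reports no verdict.
The state is a dict: "time_s": time; "q": joint angles; "dq": joint speeds; "joint_efforts": joint torques, N m; "eef_pos": TCP position; "eef_rot": TCP orientation; "wrist_force": force on the tool from outside, world axes, zero at the start; "torque": the same for the moment, N m; "opening": opening from 0.0 (shut) to 1.0 (fully open).
Only numpy, scipy, OpenCV 4.12 (cv2) and the standard library are available. Lean on these libraries where they do the work, as an engineer would, in place of code of your own. Each camera call takes 0.05 s, during which the arm holds its last target.

## Task

The potter's wheel pedal needs its battery charged: with one fingertip press the grey button on the pedal unit down, so that the spring ejector drives the battery pack out along the slide, and while that finger still holds the button down let the pack run into the other fingertip, before it reaches the open end of the slide. Do not lift the pack and do not disturb the things standing around. Finish while still holding the pack back with the fingertip, the pack at rest and flat on the slide, out by at least a finger's width (15 mm) and not past the slide's end.

Things in the scene. Friction and masses are not known exactly. Their poses are not given: they have to be found in the camera images.
- pedal_unit: Grey pedal unit of the wheel, fixed to the bench: base 255 x 125 mm, 25 mm high, with a low housing (the bay) under a dark ribbed treadle at one end, an open slide at the other and a round grey button beside the slide. Origin: on the bench under the bay's mouth, on the slide's centre line; +x is the way the pack comes out, +y the button's side. Housing: x -165 to 0 mm, up to 98 mm high.
- slide_end (a point): Middle of the slide deck's open end, 90 mm ahead (+x) of the bay's mouth, 25 mm above the bench; beyond it is a drop. The flat deck is 47 mm wide between two steel rails that stand 6 mm above it. Nothing stands on the slide ahead of the pack.
- pack: Black battery pack 60 x 44 x 30 mm (x, y, z, axes as the pedal unit's), 80 to 150 g, loose but latched in the bay. Origin: centre of its underside, at the start at x = -25 mm, y = 0 of the pedal unit, 25 mm above the bench. Once released, a spring plunger pushes it along +x with 1.5 to 4 N at 35 to 85 mm/s, past the slide's end within 1.5 to 2.5 s unless a finger stands in its way.
- pack_front (a point): Centre of the pack's front face (44 mm wide, 30 mm high); at the start 5 mm out of the bay's mouth and 85 mm short of the slide's end.
- eject_button (a joint): Travel of the button, m: 0 up, 0.010 fully down. Straight down; 2 N to start, about 5 N fully down; springs back when let go. It releases the pack at about 0.006; the pack stays released if the button comes up later.
- button_top (a point): Centre of the flat top of the grey button, 28 mm across, at x = 45, y = 54 mm of the pedal unit. Up it is 21 mm above the slide deck (46 mm above the bench), fully down 11 mm above the deck: a second fingertip level with the pressing one then stands over the slide well below the pack's top (30 mm above the deck), clear of deck and rails.
- stamp: Bystander: turned wooden stamp, standing, 38 mm across, 65 mm high, origin at the centre of its underside.
- container: Bystander: clear plastic container with white twist cap, 60 mm across, 76 mm high, origin at the centre of its underside.
- caliper: Bystander: steel caliper lying flat, 200 x 75 mm, 8 mm thick, origin under the middle of its beam.
- brush: Bystander: brush lying on the bench.
- saucer0: Bystander: lowest of a stack of three unglazed saucers, each 120 mm across and 16 mm high, off the open end of the slide; origin at the centre of its underside.
- saucer1: Bystander: middle saucer of the stack.
- saucer2: Bystander: top saucer of the stack (its top is 48 mm above the bench).

How it is judged:
On the way, in this order (a step that is already met when the one before it is completed fails the run):
1. the button is pressed (value of joint eject_button above 0.005 m), for 0.02 s.
2. with the button still held down, the pack has popped out and stopped against a fingertip (value of joint eject_button above 0.004 m and x of pack in the frame of pedal_unit above -0.013 m and contact force between the fingers and pack above 0.4 N and linear speed of pack below 0.02 m/s), for 0.2 s.
At the end, for the whole second after the job is handed in: The pack has come out by 12 to 85 mm from where it started, lies flat on the slide (within 5 mm and 0.1 rad), is at rest (under 10 mm/s) and presses on the fingers with more than 0.4 N (x of pack in the frame of pedal_unit between -0.013 and 0.06 m and contact force between the fingers and pack above 0.4 N and linear speed of pack below 0.01 m/s and z of pack in the frame of pedal_unit between 0.021 and 0.03 m and angle between pack's own z axis and vertical below 0.1 rad); the arm keeps its last pose, push and grip.
It fails at once if the pack runs out past the open end of the slide (x of pack in the frame of pedal_unit above 0.063 m).
It fails at once if the pack is lifted or tipped (z of pack in the frame of pedal_unit above 0.035 m or angle between pack's own z axis and vertical above 0.25 rad).
It fails at once if a bystander is moved by more than 20 mm (distance of any of stamp, container, caliper, brush, saucer0, saucer1, saucer2 from where it was at the start of the episode above 0.02 m).
It also fails if it takes over 32 s, if anything falls off the work surface, if the arm or the gripper's body presses on something with over 40 N, if the wrist force passes 120 N, or if a joint passes its speed limit or range.

## Working session

There is one attempt and no reset: what is moved stays moved. The work goes in short steps, Python scripts to look and compute and a shell command to move; the robot and the scene stay as the last step left them, time stands still between calls to the robot, and variables do not carry over. Pictures are saved under pics/ and viewed, and the job is handed in when it is done.

```bash
ls; mkdir -p pics
python3 - <<'E'
from bench import *
import cv2
o=get_obs();print(o)
for n in("scene","top"):
    p,d=camera(n);cv2.imwrite(f"pics/{n}0.png",p[:,:,::-1]);
    import numpy as np;np.save(f"pics/{n}0.npy",d);print(get_calibration(n))
E
```

```text
pics
{'time_s': 0.0, 'q': array([ 9.64697715e-01,  1.81528041e-01,  1.60799514e+00,  2.06613380e-05,
        1.35382314e+00, -2.06303372e-01]), 'dq': array([-0.00182703, -0.00091151,  0.00208329,  0.00081807, -0.00195786,
        0.00085001]), 'joint_efforts': array([ 1.12808357e-03, -4.44874334e+01, -3.51337624e+01, -3.40968222e-05,
        8.97373800e-03,  1.99079537e-06]), 'eef_pos': array([0.22348025, 0.5292219 , 0.24439767]), 'eef_rot': array([-3.55722599e-04,  1.98571102e-01,  9.80086092e-01, -8.01499737e-04]), 'wrist_force': array([-0.14305178, -0.77797587,  0.17118119]), 'torque': array([-0.03384062, -0.05872392, -0.05048594]), 'opening': 1.002637564298252}
{'fx': 457.0229367260903, 'fy': 457.0229367260903, 'cx': 328.2987610977363, 'cy': 233.49056332137593, 'k1': -0.013851538534396803, 'world_from_camera': array([[ 0.47081417,  0.61866572, -0.62895687,  1.27603116],
       [ 0.88219664, -0.32372594,  0.34195117, -0.37430694],
       [ 0.00794381, -0.71585909, -0.69819958,  0.83624856],
       [ 0.        ,  0.        ,  0.        ,  1.        ]])}
{'fx': 478.9084368329928, 'fy': 478.9084368329928, 'cx': 313.76080520295125, 'cy': 240.78142540218914, 'k1': 0.04482949217480207, 'world_from_camera': array([[ 1.08157257e-02, -9.83978632e-01,  1.77958062e-01,
         3.52839478e-01],
       [-9.99936277e-01, -1.00673283e-02,  5.10794823e-03,
         3.93162878e-05],
       [-3.23454968e-03, -1.78001968e-01, -9.84024815e-01,
         1.26441857e+00],
       [ 0.00000000e+00,  0.00000000e+00,  0.00000000e+00,
         1.00000000e+00]])}
```

View pics/scene0.png

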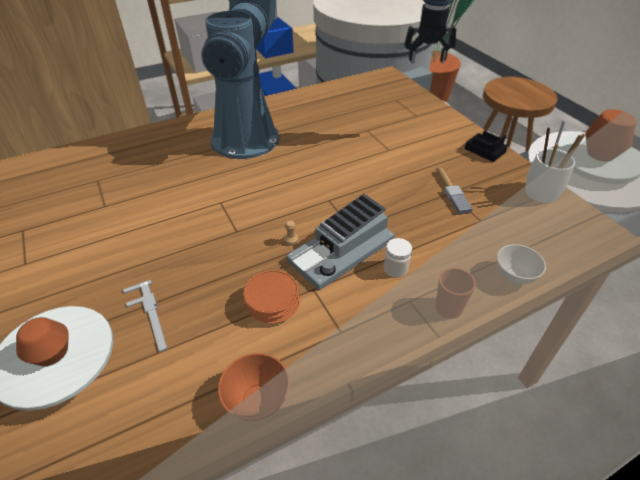

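View pics/top0.png

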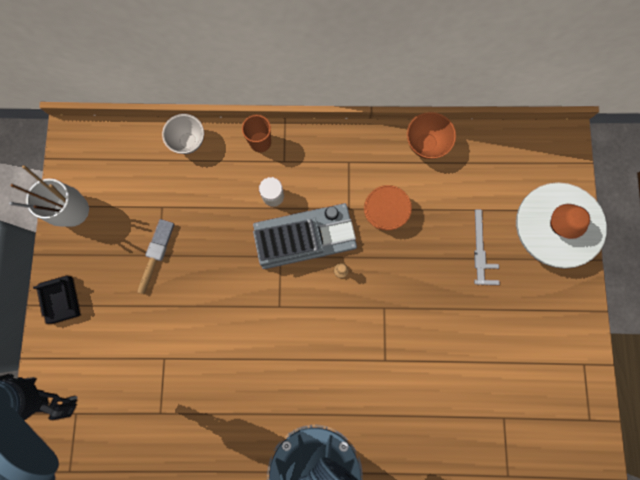

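```bash
cat > h.py <<'E'
import numpy as np,cv2
from bench import *
def ray(n,u,v):
    c=get_calibration(n);x=(u-c['cx'])/c['fx'];y=(v-c['cy'])/c['fy']
    a,b=x,y
    for _ in range(20):
        s=1+c['k1']*(a*a+b*b);a,b=x/s,y/s
    T=c['world_from_camera'];return T[:3,3],T[:3,:3]@np.array([a,b,1.])
def atz(n,u,v,z):
    o,d=ray(n,u,v);return o+d*(z-o[2])/d[2]
def proj(n,P):
    c=get_calibration(n);T=c['world_from_camera'];p=T[:3,:3].T@(np.asarray(P)-T[:3,3]);a,b=p[:2]/p[2]
    s=1+c['k1']*(a*a+b*b);return c['fx']*a*s+c['cx'],c['fy']*b*s+c['cy']
def crop(n,img,u0,v0,w,h,k,out):
    cv2.imwrite(out,cv2.resize(img[v0:v0+h,u0:u0+w],None,fx=k,fy=k,interpolation=cv2.INTER_CUBIC))
E
python3 - <<'E'
from h import *
crop('t',cv2.imread('pics/top0.png'),245,170,130,105,6,'pics/tc.png')
crop('s',cv2.imread('pics/scene0.png'),280,185,130,105,6,'pics/sc.png')
E
```

```text
(no output)
```

View pics/tc.png

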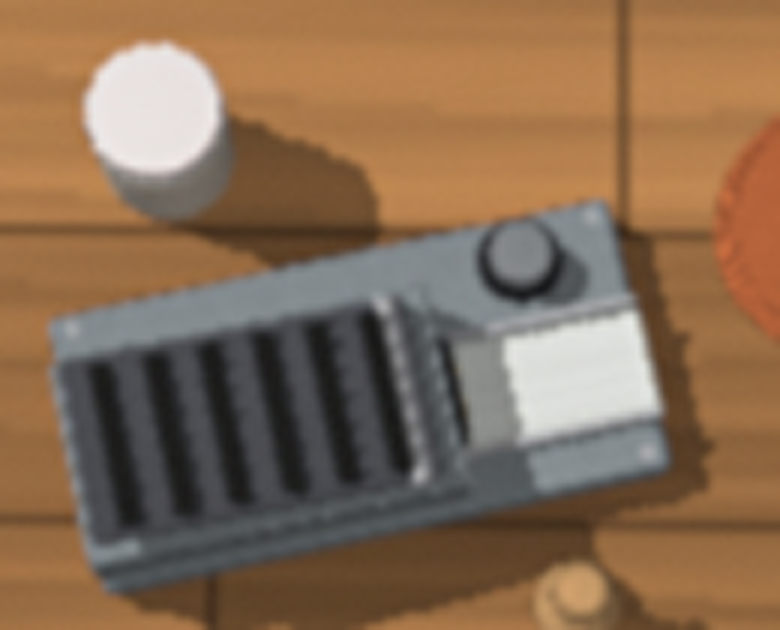

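View pics/sc.png

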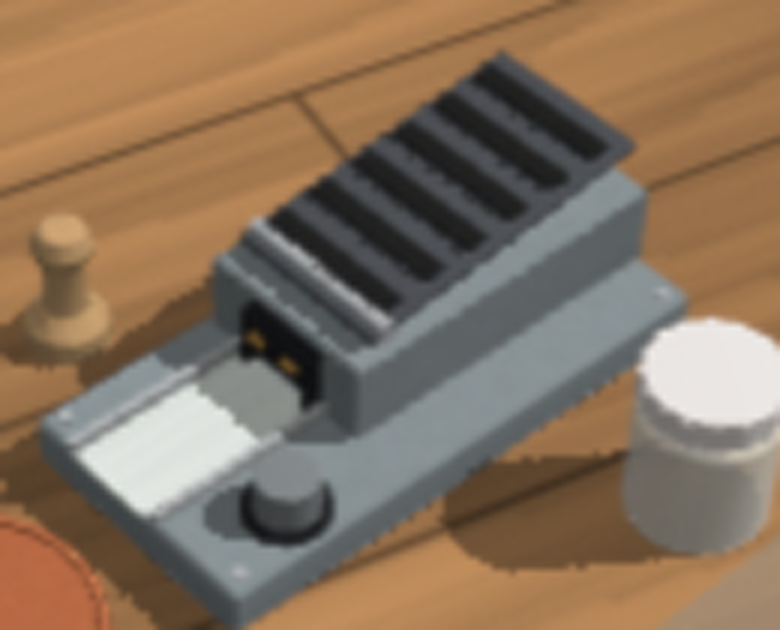

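Run:
```python
from h import *
def t(u,v,z): return atz('top',245+(u+.5)/6-.5,170+(v+.5)/6-.5,z)
def s(u,v,z): return atz('scene',280+(u+.5)/6-.5,185+(v+.5)/6-.5,z)
print('btn',t(522,257,.046),s(291,474,.046))
A=[t(607,203,.025),t(668,465,.025),t(50,325,.025)]
B=[s(240,602,.025),s(43,428,.025),s(687,300,.025)]
for X in(A,B):
    print(*X,'w',np.linalg.norm(X[0]-X[1]),'l',np.linalg.norm(X[0]-X[2]),'ang',np.degrees(np.arctan2(*(X[0]-X[2])[1::-1])),np.degrees(np.arctan2(*(X[0]-X[1])[1::-1]))-90)
print('deck end corners',t(636,300,.031),t(664,415,.031),s(76,447,.031),s(152,516,.031))
```

```text
btn [ 0.64896621 -0.03938174  0.046     ] [ 0.65213772 -0.03479572  0.046     ]
[ 0.67907484 -0.07770503  0.025     ] [ 0.56132427 -0.10423999  0.025     ] [0.621133   0.16795974 0.025     ] w 0.1207033681975542 l 0.2524053000287375 ang -76.72890488926704 -77.30059042028005
[ 0.68413207 -0.07363278  0.025     ] [ 0.56717683 -0.10260332  0.025     ] [0.62625025 0.16925695 0.025     ] w 0.12048992500113319 l 0.24969126787899054 ang -76.59613148457883 -76.08751817590176
deck end corners [ 0.63369212 -0.09003314  0.031     ] [ 0.58241439 -0.1020997   0.031     ] [ 0.58789928 -0.0972599   0.031     ] [ 0.63453716 -0.08642208  0.031     ]
```

Run:
```python
from h import *
from scipy.optimize import least_squares
try: print('tip',tip_extent)
except Exception as e: print(e)
import bench; print([a for a in dir(bench) if a[0]!='_'])
T=[((522,257),(45,54,46)),((636,300),(90,25,31)),((664,415),(90,-25,31)),((607,203),(90,None,25))]
S=[((291,474),(45,54,46)),((76,447),(90,-25,31)),((152,516),(90,25,31))]
def res(p,w):
    x,y,a=p;r=[]
    for n,L,u0,v0 in(('top',T[:3],245,170),('scene',S,280,185)):
        if n not in w: continue
        for (u,v),P in L:
            c,s=np.cos(a),np.sin(a);px,py,pz=np.array(P)/1e3
            q=proj(n,(x+c*px-s*py,y+s*px+c*py,pz));r+=[q[0]-(u0+(u+.5)/6-.5),q[1]-(v0+(v+.5)/6-.5)]
    return r
for w in(['top'],['scene'],['top','scene']):
    f=least_squares(res,[.6,0,-1.34],args=(w,),x_scale=[.1,.1,.1]);x,y,a=f.x
    print(w,f.x,np.degrees(a),np.abs(f.fun).max())
    c,s=np.cos(a),np.sin(a)
    print('tcp target (47,27):',x+c*.047-s*.027,y+s*.047+c*.027)
print('stamp',atz('top',342,266,.065),'cont',atz('top',270,186,.076))
```

```text
tip 0.014
['MotionError', 'camera', 'get_calibration', 'get_obs', 'hand_in', 'tip_extent']
['top'] [ 0.58601067 -0.00878446 -1.32559717] -75.95112343786309 0.5857406522451925
tcp target (47,27): 0.6236122985203766 -0.04782440464399773
['scene'] [ 0.5894619  -0.00428419 -1.33020231] -76.21497802827176 0.38793822060711136
tcp target (47,27): 0.6268833489991774 -0.043496877664689286
['top', 'scene'] [ 0.58782511 -0.00622515 -1.32824905] -76.10306454453864 1.3705069737483768
tcp target (47,27): 0.6253230761420036 -0.045364670749834045
stamp [ 0.5059019  -0.06559104  0.065     ] cont [0.70986094 0.12036447 0.076     ]
```

```bash
cat >> h.py <<'E'
from scipy.spatial.transform import Rotation as R
def delta(P,yaw_deg):  # P tcp target world, tool y at yaw_deg, z down
    o=get_obs();w,x,y,z=o['eef_rot'];r=R.from_quat([x,y,z,w])
    c,s=np.cos(np.radians(yaw_deg)),np.sin(np.radians(yaw_deg))
    Y=np.array([c,s,0]);Z=np.array([0,0,-1.]);X=np.cross(Y,Z)
    t=R.from_matrix(np.c_[X,Y,Z])
    return np.round(r.inv().apply(np.array(P)-o['eef_pos'])*1e3,1),np.round((r.inv()*t).as_rotvec(),3)
E
python3 -c "
from h import *
print(delta([.6253,-.0455,.185],13.5))"
```

```text
(array([-593.8, -373. ,   59.9]), array([-0.002,  0.   ,  0.935]))
```

```bash
python3 -m jog '[[[-33,-21,3],[0,0,0.052],0.47],[[-66,-42,7],[0,0,0.104],0.47],[[-99,-62,10],[0,0,0.156],0.47],[[-132,-83,13],[0,0,0.208],0.47],[[-165,-104,17],[0,0,0.26],0.47],[[-198,-124,20],[0,0,0.312],0.47],[[-231,-145,23],[0,0,0.364],0.47],[[-264,-166,27],[0,0,0.416],0.47],[[-297,-187,30],[0,0,0.468],0.47],[[-330,-207,33],[0,0,0.52],0.47],[[-363,-228,37],[0,0,0.572],0.47],[[-396,-249,40],[0,0,0.624],0.47],[[-429,-270,43],[0,0,0.676],0.47],[[-462,-290,47],[0,0,0.728],0.47],[[-495,-311,50],[0,0,0.78],0.47],[[-528,-332,53],[0,0,0.832],0.47],[[-561,-352,57],[0,0,0.884],0.47],[[-594,-373,60],[0,0,0.935],0.47],[[-594,-373,60],[0,0,0.935],0.47],[[-594,-373,60],[0,0,0.935],0.47]]'
python3 - <<'E'
from h import *
o=get_obs();print(o['time_s'],o['eef_pos'],o['opening'],o['wrist_force'],delta([.6253,-.0455,.185],13.5))
for n,u0,v0 in(("scene",250,120),("top",255,150)):
    p,d=camera(n);p=p[:,:,::-1];cv2.imwrite(f"pics/{n}1.png",p);crop(n,p,u0,v0,130,110,5,f"pics/{n}1c.png")
    for dy in(-.0275,0,.0275):
        c,s=np.cos(np.radians(13.5)),np.sin(np.radians(13.5));e=o['eef_pos']+np.array([c*dy,s*dy,-.014]);q=proj(n,e);print(n,dy,((q[0]-u0)*5),(q[1]-v0)*5)
E
```

```text
time_s: 1.77
eef_pos: [0.6255, -0.0476, 0.1835]
eef_rot: [-0.001, 0.62, 0.785, -0.001]
wrist_force: [0.3, 0.6, 0.2]
opening: 0.471
1.7667 [ 0.62550859 -0.04755867  0.18348619] 0.4710621096079736 [0.33365731 0.55217862 0.23361187] (array([ 2.1,  0.3, -1.5]), array([-0.003,  0.   , -0.003]))
scene -0.0275 296.60792425945857 463.84456792547167
scene 0 337.4823003592556 495.81400314503253
scene 0.0275 379.58963014224054 528.7482184901609
top -0.0275 422.4642629931404 354.456881516829
top 0 408.88422131073156 298.74970405839986
top 0.0275 395.42216455741084 243.49472575076192
```

View pics/scene1c.png

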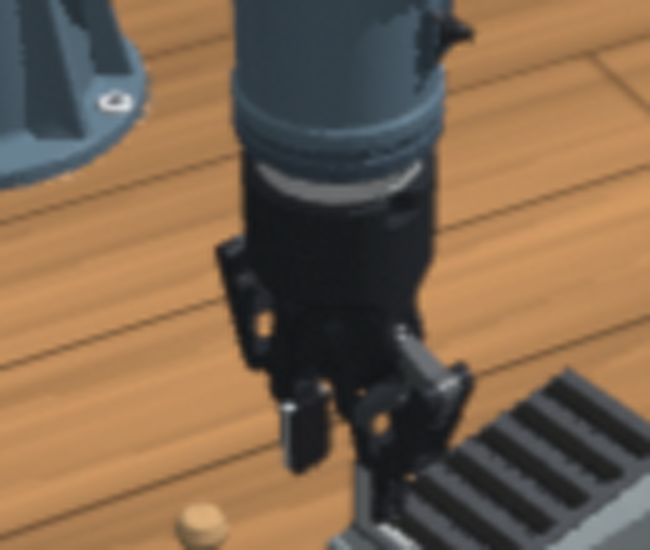

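View pics/top1c.png

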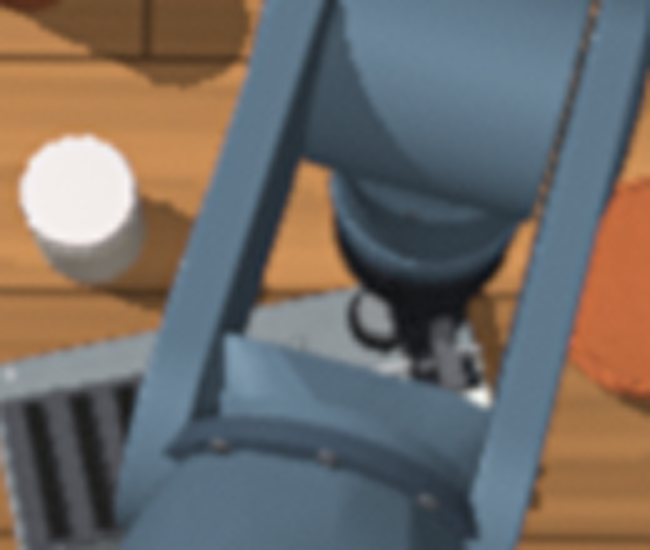

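```bash
python3 -m jog '[[[1,0,30],[0,0,0],0.47],[[1,0,60],[0,0,0],0.47],[[1,0,85],[0,0,0],0.47],[[1,0,105],[0,0,0],0.47],[[1,0,105],[0,0,0],0.47],[[1,0,105],[0,0,0],0.47]]'
python3 - <<'E'
from h import *
o=get_obs();print(o['eef_pos'],o['wrist_force'],delta([.6253,-.047,.08],13.5))
for n,u0,v0 in(("scene",270,170),("top",285,170)):
    p,d=camera(n);p=p[:,:,::-1];cv2.imwrite(f"pics/{n}2.png",p);crop(n,p,u0,v0,100,90,8,f"pics/{n}2c.png")
    for dy in(-.0275,0,.0275):
        c,s=np.cos(np.radians(13.5)),np.sin(np.radians(13.5));e=o['eef_pos']+np.array([c*dy,s*dy,-.014]);q=proj(n,e);print(n,dy,((q[0]-u0)*8),(q[1]-v0)*8)
E
```

```text
time_s: 2.37
eef_pos: [0.6229, -0.0426, 0.0785]
eef_rot: [-0.002, 0.618, 0.786, -0.001]
wrist_force: [0.7, 0.6, 0.7]
opening: 0.469
[ 0.62287941 -0.04260117  0.07854125] [0.70589303 0.64109224 0.70965092] (array([-4.8,  1.3, -1.5]), array([-0.005, -0.002,  0.003]))
scene -0.0275 333.1729596887785 597.8435127050327
scene 0 394.11804898351966 648.829743480045
scene 0.0275 456.76348113421136 701.2357227035523
top -0.0275 404.0802479642766 486.9490925290381
top 0 384.28873870358166 404.9869837541885
top 0.0275 364.65519951708393 323.6447628003691
```

View pics/scene2c.png

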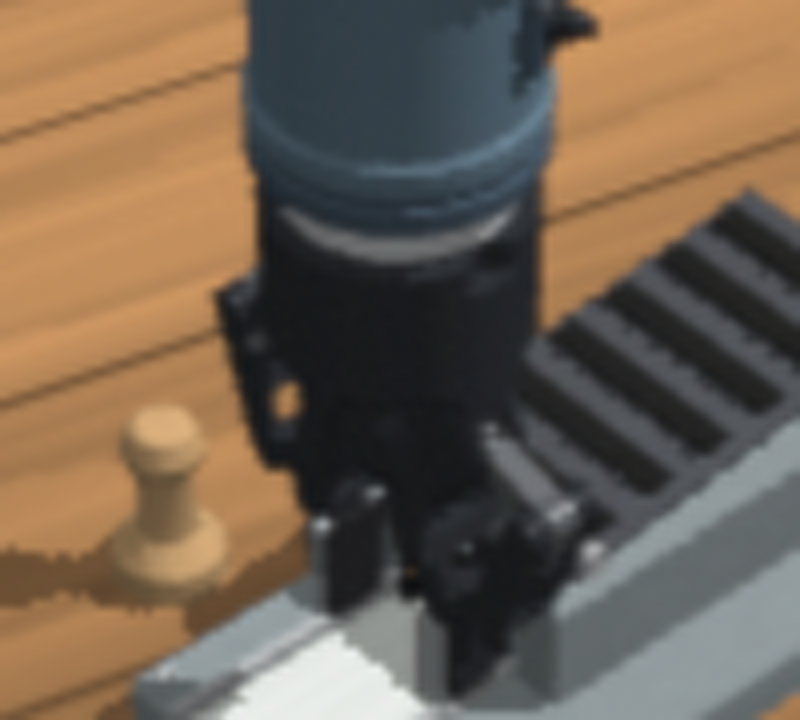

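View pics/top2c.png

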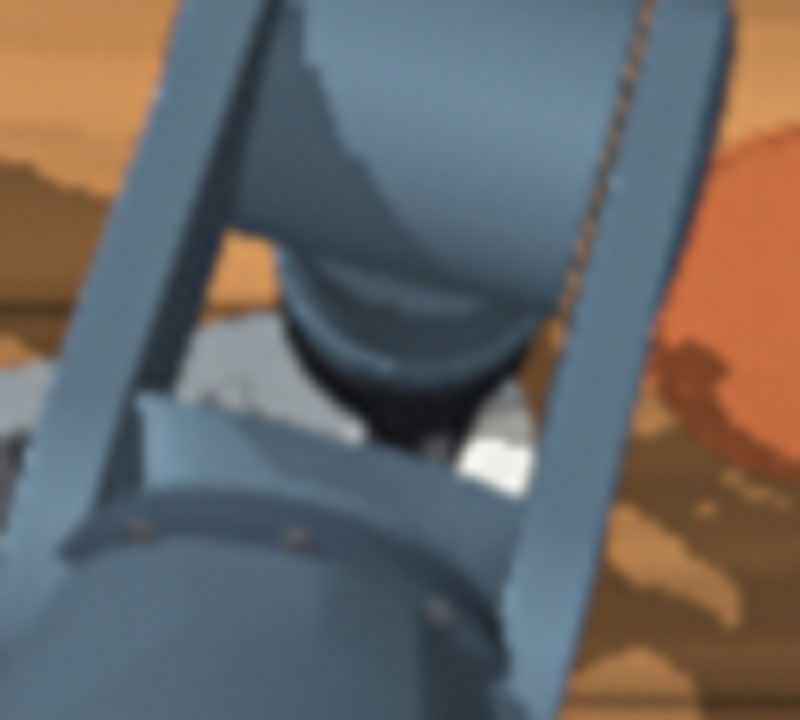

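Run:
```python
from h import *
p=cv2.imread('pics/scene2.png')
q=np.clip(255*(p/255.)**.45,0,255).astype(np.uint8)
crop('s',q,300,222,55,48,14,'pics/sc2b.png')
```

```text
(no output)
```

View pics/sc2b.png

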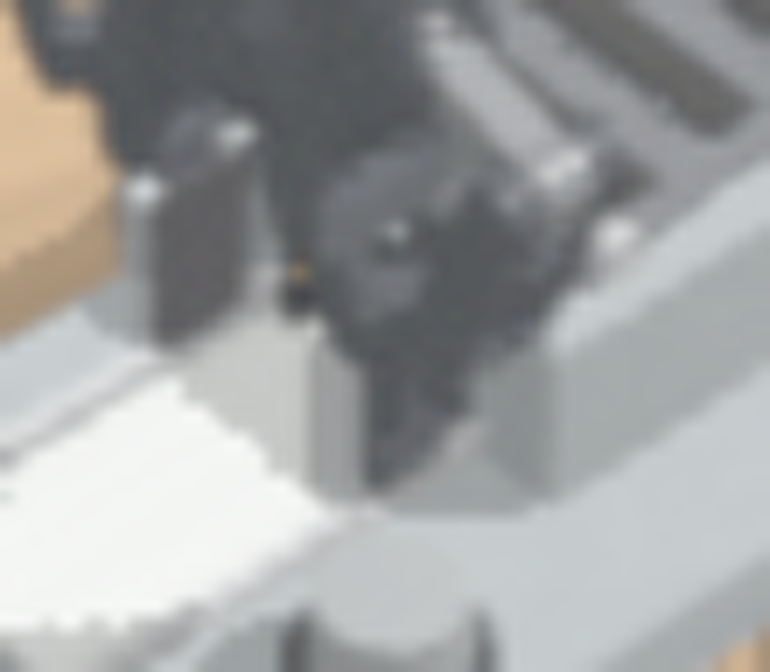

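Run:
```python
from h import *
a=np.radians(-76.4);ex=np.array([np.cos(a),np.sin(a)]);ey=np.array([-ex[1],ex[0]])
b=np.array([.652,-.035])
def f(u,v,z):
    p=atz('scene',300+(u+.5)/14-.5,222+(v+.5)/14-.5,z)[:2]-b;return np.round([p@ex*1e3+45,p@ey*1e3+54],1)
for z in(.0645,.0705):
  print(z,'R c',f(372,492,z),f(475,412,z),f(312,485,z),'L',f(158,345,z),f(245,300,z),f(128,325,z))
```

```text
0.0645 R c [45.2 47.6] [20.4 45.3] [51.6 39.9] L [50.  -1.3] [32.1  0.3] [50.8 -8.2]
0.0705 R c [49.  51.7] [24.3 49.5] [55.3 44.1] L [53.7  3.3] [35.9  4.8] [54.4 -3.6]
```

```bash
python3 -m jog '[[[-5,2,0],[0,0,0],0.52],[[-5,2,8],[0,0,0],0.52],[[-5,2,15],[0,0,0],0.52],[[-5,2,15],[0,0,0],0.52],[[-5,2,15],[0,0,0],0.52]]'
python3 - <<'E'
from h import *
o=get_obs();print(o['eef_pos'],o['wrist_force'],o['opening'],delta([.627,-.047,.065],13.5))
for n,u0,v0 in(("scene",300,222),):
    p,d=camera(n);p=p[:,:,::-1];cv2.imwrite(f"pics/{n}3.png",p)
    q=np.clip(255*(p/255.)**.45,0,255).astype(np.uint8)
    crop(n,q,u0,v0,55,54,14,f"pics/{n}3c.png")
E
```

```text
time_s: 2.88
eef_pos: [0.6275, -0.0479, 0.0652]
eef_rot: [-0.0, 0.618, 0.786, -0.001]
wrist_force: [-0.6, 0.9, 0.5]
opening: 0.519
[ 0.62753679 -0.04794653  0.06523091] [-0.64308581  0.91002265  0.49362995] 0.519367670557215 (array([ 1. , -0.3,  0.2]), array([-0.002,  0.   ,  0.002]))
```

View pics/scene3c.png

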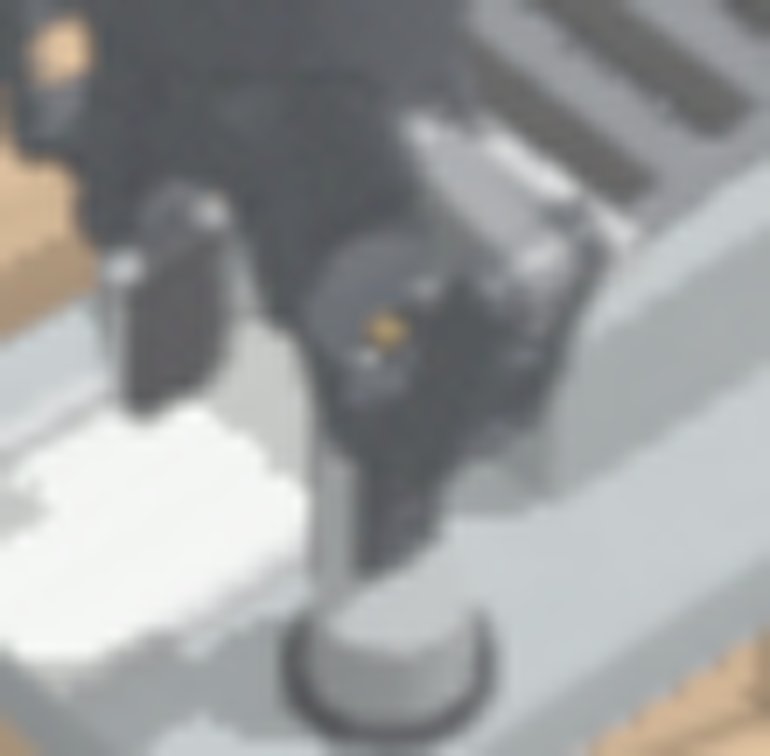

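```bash
python3 -m jog '[[[0,0,4],[0,0,0],0.52],[[0,0,8],[0,0,0],0.52],[[0,0,8],[0,0,0],0.52],[[0,0,8],[0,0,0],0.52]]'; python3 -m jog '[[[0,0,2],[0,0,0],0.52],[[0,0,4],[0,0,0],0.52],[[0,0,4],[0,0,0],0.52],[[0,0,4],[0,0,0],0.52]]'
```

```text
time_s: 3.27
eef_pos: [0.6279, -0.048, 0.0575]
eef_rot: [-0.0, 0.618, 0.786, -0.001]
wrist_force: [0.3, 0.2, 0.5]
opening: 0.521
time_s: 3.6
eef_pos: [0.628, -0.048, 0.0535]
eef_rot: [-0.0, 0.618, 0.786, -0.001]
wrist_force: [0.2, -0.2, 2.5]
opening: 0.52
```

```bash
python3 -m jog '[[[0,0,3],[0,0,0],0.52],[[0,0,6],[0,0,0],0.52],[[0,0,8],[0,0,0],0.52],[[0,0,8],[0,0,0],0.52],[[0,0,8],[0,0,0],0.52],[[0,0,8],[0,0,0],0.52]]'
```

```text
time_s: 4.1
eef_pos: [0.6284, -0.0481, 0.0476]
eef_rot: [0.0, 0.618, 0.786, -0.001]
wrist_force: [-9.0, 1.1, 18.4]
opening: 0.518
```

Run:
```python
from h import *
for n,u0,v0 in(("scene",300,222),):
    p,d=camera(n);p=p[:,:,::-1];cv2.imwrite(f"pics/{n}4.png",p)
    q=np.clip(255*(p/255.)**.45,0,255).astype(np.uint8)
    crop(n,q,u0,v0,55,54,14,f"pics/{n}4c.png")
o=get_obs();print(o['time_s'],o['eef_pos'],o['wrist_force'],o['torque'],o['opening'])
```

```text
4.15 [ 0.62845132 -0.04814223  0.04764238] [-8.03469373  1.11035066 18.06906477] [0.16766251 1.00353808 0.14911035] 0.5218827367828963
```

View pics/scene4c.png

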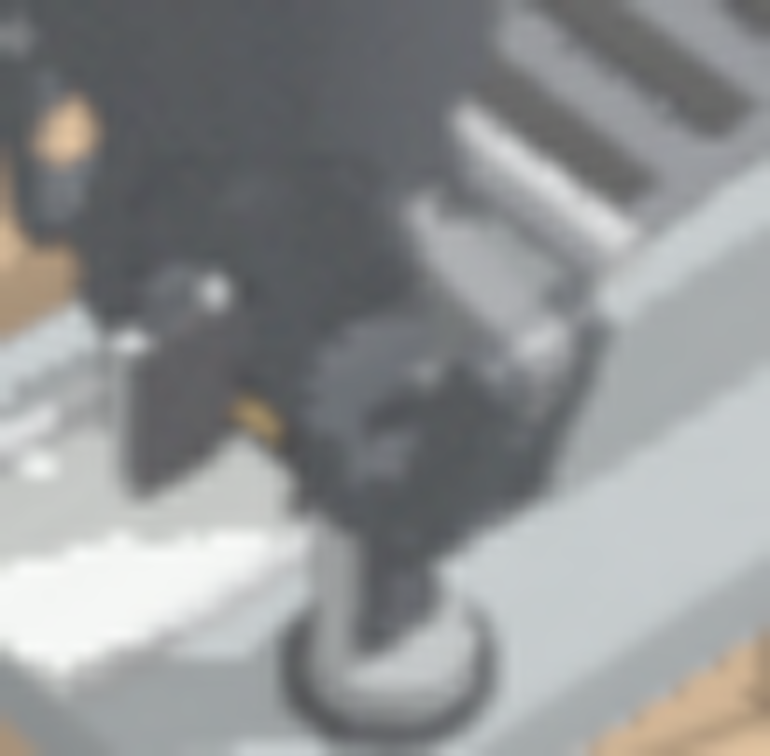

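```bash
python3 -m jog '[[[0,0,1],[0,0,0],0.52],[[0,0,1],[0,0,0],0.52],[[0,0,1],[0,0,0],0.52],[[0,0,1],[0,0,0],0.52],[[0,0,1],[0,0,0],0.52],[[0,0,1],[0,0,0],0.52],[[0,0,1],[0,0,0],0.52],[[0,0,1],[0,0,0],0.52],[[0,0,1],[0,0,0],0.52]]'
python3 - <<'E'
from h import *
for n,u0,v0 in(("scene",295,222),("top",285,170)):
    p,d=camera(n);p=p[:,:,::-1];cv2.imwrite(f"pics/{n}5.png",p)
    q=np.clip(255*(p/255.)**.45,0,255).astype(np.uint8)
    crop(n,q,u0,v0,55,54,14,f"pics/{n}5c.png")
o=get_obs();print(o['time_s'],o['eef_pos'],o['wrist_force'],o['torque'],o['opening'])
E
```

```text
time_s: 4.9
eef_pos: [0.6287, -0.0484, 0.0478]
eef_rot: [0.001, 0.618, 0.786, -0.001]
wrist_force: [-4.9, 0.4, 11.1]
opening: 0.52
5.0 [ 0.62868689 -0.04839298  0.04777337] [-5.85860813  0.72652746 12.42043798] [0.07840419 0.60848598 0.23853844] 0.5178816869408
```

View pics/scene5c.png

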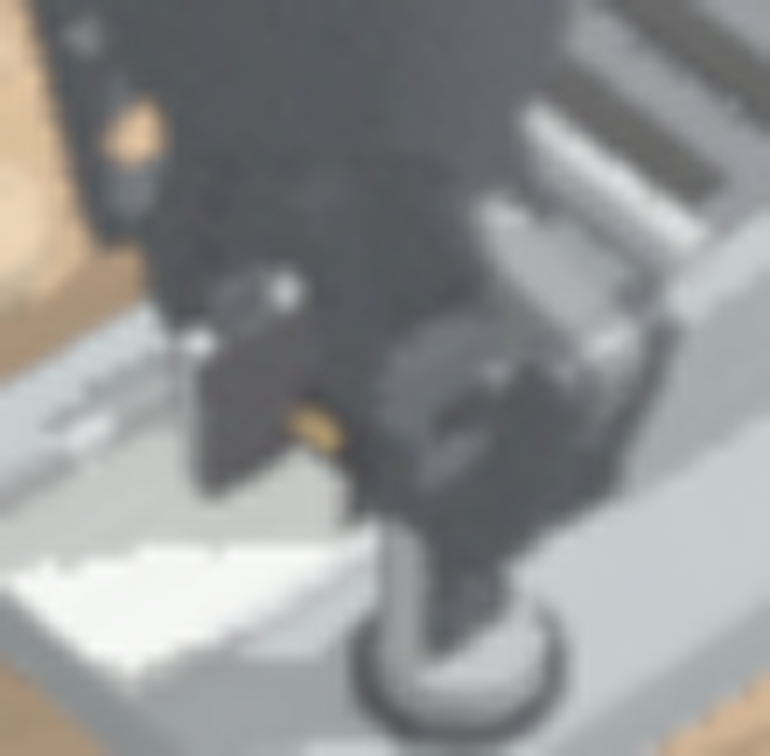

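View pics/top5c.png

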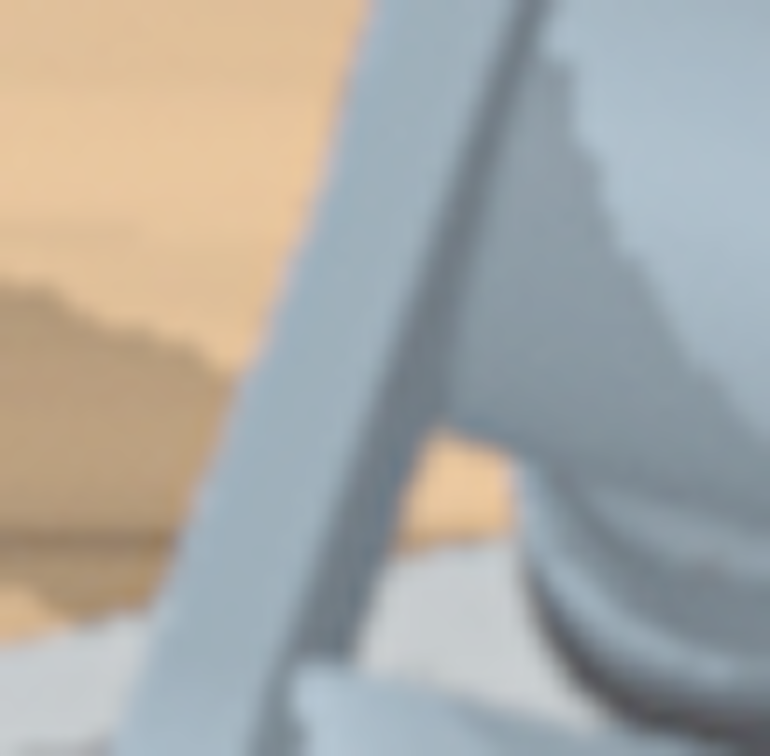

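Run:
```python
from h import *
a=np.radians(-76.4);ex=np.array([np.cos(a),np.sin(a)]);ey=np.array([-ex[1],ex[0]])
o=np.array([.652,-.035])-.045*ex-.054*ey
P=lambda x,y,z:np.round(proj('scene',(*(o+x*1e-3*ex+y*1e-3*ey),z*1e-3)),1)
for x in(5,15,20,25,30,35,40):
    print(x,*[P(x,y,z) for y,z in((-8,42),(8,42),(22,25),(22,55))])
p0=cv2.imread('pics/scene4.png').astype(int);p1=cv2.imread('pics/scene5.png').astype(int)
for p in(p0,p1):
    b=p[235:265,305:335];m=(b[:,:,2]-b[:,:,0]>50);ys,xs=np.nonzero(m);print(len(xs),[(x+305,y+235) for x,y in zip(xs,ys)])
d=np.abs(p0-p1).max(2)[235:265,305:335];print((d>20).sum())
```

```text
5 [323.3 242.4] [327.7 245.9] [331.5 253.9] [331.6 245.3]
15 [320.2 244.3] [324.6 247.9] [328.4 255.9] [328.5 247.3]
20 [318.7 245.3] [323.  248.9] [326.8 256.9] [326.9 248.3]
25 [317.1 246.3] [321.5 249.9] [325.3 257.9] [325.3 249.3]
30 [315.5 247.2] [319.9 250.9] [323.7 258.9] [323.7 250.3]
35 [314.  248.2] [318.3 251.9] [322.2 259.9] [322.1 251.3]
40 [312.4 249.2] [316.7 252.9] [320.6 260.9] [320.5 252.3]
0 []
2 [(np.int64(317), np.int64(252)), (np.int64(318), np.int64(253))]
40
```

```bash
python3 -m jog '[[[0,0,0.6],[0,0,0],0.52],[[0,0,0.6],[0,0,0],0.52],[[0,0,0.6],[0,0,0],0.52],[[0,0,0.6],[0,0,0],0.52],[[0,0,0.6],[0,0,0],0.52],[[0,0,0.6],[0,0,0],0.52]]'
python3 - <<'E'
from h import *
p,d=camera("scene");p=p[:,:,::-1];cv2.imwrite("pics/scene6.png",p)
q=np.clip(255*(p/255.)**.45,0,255).astype(np.uint8)
crop('',q,295,222,55,54,14,"pics/scene6c.png")
p1=cv2.imread('pics/scene5.png').astype(int);d=np.abs(p-p1).max(2)
print((d>20).sum(),(d[235:265,305:335]>20).sum())
b=p.astype(int)[235:265,305:335];ys,xs=np.nonzero(b[:,:,2]-b[:,:,0]>50);print([(x+305,y+235) for x,y in zip(xs,ys)])
for k in range(4):
    camera("top");o=get_obs();print(o['time_s'],o['eef_pos'],o['wrist_force'],o['torque'])
E
```

```text
time_s: 5.5
eef_pos: [0.6287, -0.0484, 0.0478]
eef_rot: [0.001, 0.618, 0.786, -0.001]
wrist_force: [-4.7, 0.8, 9.5]
opening: 0.525
14 0
[(np.int64(317), np.int64(252)), (np.int64(318), np.int64(253))]
5.6 [ 0.62865963 -0.04839032  0.04781949] [-4.08456369  1.93259743  8.98609241] [0.12652318 0.42929578 0.20715158]
5.65 [ 0.62866682 -0.04841337  0.04782566] [-4.01401502  0.50762257  9.45898044] [0.12346704 0.50624109 0.2283566 ]
5.7 [ 0.62861771 -0.04842166  0.04780261] [-4.67398702  0.17437227  9.29227423] [0.19709177 0.50266678 0.24888218]
5.75 [ 0.62863366 -0.04841516  0.04780804] [-5.10246908  0.46816953  9.74918162] [0.14388602 0.52080027 0.27279703]
```

View pics/scene6c.png

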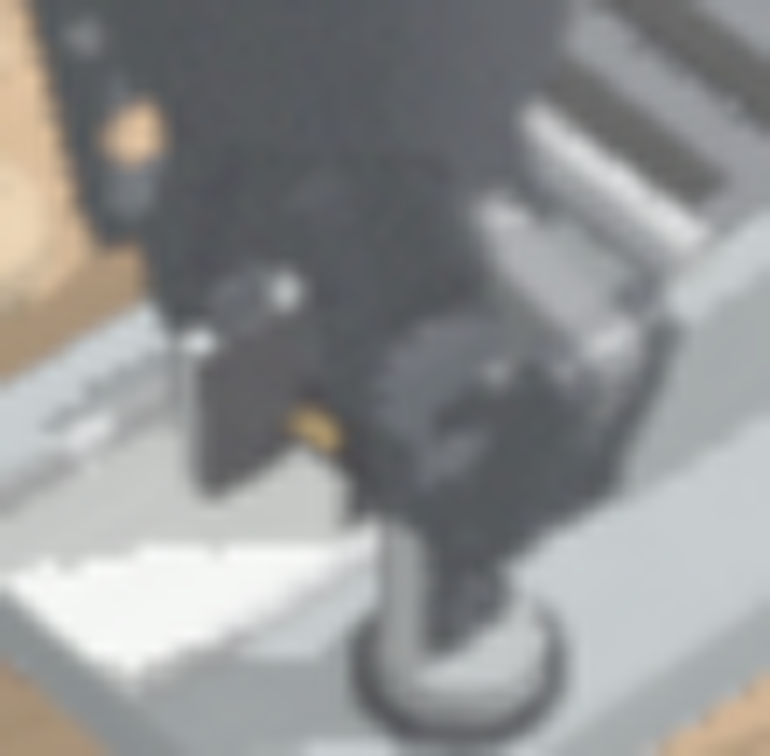

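```bash
python3 -c "
from bench import *
print(hand_in())"
```

```text
the job is handed in; nothing more can be done
None
```

I pressed the grey button down with one fingertip, which released the pack. The pack ran about 30 mm along the slide and stopped against the other fingertip. I then handed the job in, at about 5.8 s of the 32 s allowed, with the button still held.

**Pack position:** my last two scene pictures, 0.6 s apart, show no change around the pack. Its front face is about 36 mm out of the bay's mouth, roughly 54 mm short of the slide's end. That is level with the blocking finger's near edge, which I put at about 36 mm.

**Button and bystanders:** the button looks fully down, with about 9–10 N on the wrist in the last readings (18 N at the peak). I did not measure the bystanders again after the move. None showed as displaced in the views I had, which were mostly close crops around the gripper.

**What disagreed:**
- **Cameras:** the two cameras differed by about 4–5 mm on the pedal's position. I used a compromise and checked it against the fingertips in the scene picture.
- **Contact with the pack:** the wrist's sideways force is dominated by friction on the button, so it does not show the pack's push separately. I infer contact from the pack stopping at the finger while its spring still pushes, and from a small rise in wrist torque.
- **Level and flat:** the top camera was blocked by the arm, so I could not check from above that the pack lies flat.

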